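# Put a label-printer battery pack on charge

## Robot

A 6-joint arm with a two-finger parallel gripper is mounted at the origin on the work surface. World frame = base frame: x ahead of the robot, y to its left, z up, the work surface at z = 0. Lengths are in m, angles in rad, forces in N, time in s.
With the tool pointing down it reaches from about 0.3 to 0.775 m from the base axis. Payload 14.6 kg.
Tool frame: the origin (TCP) lies midway between the tips of the shut fingers; the grasp point (between the pads) lies 19 mm behind it (grasp_offset is the distance from the TCP to the grasp point, in m); z points along the fingers, y is the line along which they close (so a half turn about z gives the same grasp; the last joint's range is limited). The gripper opens to 94 mm and grips with 3 to 60 N. Pads are 16 mm wide; open, the fingers measure 119 mm over their backs; the gripper's body (75 mm by 177 mm) begins 78 mm behind the grasp point.
Start: joints at [-1.183, 0.3, 1.521, -0, 1.321, -0.067], TCP at [0.242, -0.494, 0.205] pointing down, gripper open.
Joint ranges: [-3.03, 3.03], [-0.79, 2.21], [0.23, 2.52], [-1.04, 4.18], [0, 3.07], [-2.55, 2.55]. Speed limits (rad/s): [2.22, 2.22, 2.57, 3.14, 3.14, 3.14].

## Interface

Orientations are given as [roll, pitch, yaw] about the fixed x, y, z axes, in that order (R = Rz(yaw) Ry(pitch) Rx(roll)).
In Python, from station import * gives the robot as it stands. The module is installed in compiled form; this text tells all that it offers.
- The arm moves only by the tool send_rows, never from a script. Its argument "rows" is a list of rows, each an object of numbers: "dx", "dy", "dz": the shift along the tool's x, y, z in mm; "roll": the turn about the tool's z in degrees; "jaw": the closure, from -1 (fully open) to 1 (shut). In form: [{"dx": .., "dy": .., "dz": .., "roll": .., "jaw": ..}, ...]. A call has 1 to 12 rows; each row shifts and turns the commanded pose from where the row before left it, along the tool's axes as they then stand; what a row does not reach is not made up. A row lasts 1/12 s, in which the tool goes at most 41.7 mm and 7.16 degrees, less where a joint would pass 70% of its speed; a pose out of reach is approached as far as the arm can. A call is refused whole if a number of a shift passes 41.7 or a number of a turn 7.16, either way. A call with a gripper value outside its range is refused whole. The fingers move at their own pace and stop on an object; "force" is the grip in N (left out, the last holds). Time passes only in rows, so rows that do not move let the fingers close. It gives the time, the measured TCP pose, the force, the opening and the grip force at its end, in the units of the state.
- get_obs(): the state, without advancing time (a new reading comes with each control period).
- camera(name): name is "side" or "top"; returns a dict with "frame" (400x640x3 uint8, red, green, blue), "z_map" (400x640 float32, m along the optical axis (not along the pixel's ray), 0 where there is no reading), "camera_matrix" (3x3 intrinsics, pixels), "rvec" (rotation vector, rad) and "tvec" (3), from world to camera coordinates, as OpenCV has them. Camera axes: x right, y down, z forward; pixel columns grow to the right and rows downward; lengths in m; the calibration is good to about 2 mm. A picture is of the moment at which its call begins.
- hand_in(): hands the job in; it is judged then, once.
The state is a dict: "time_s": time; "qpos": joint angles; "joint_vel": joint speeds; "tau": joint torques, N m; "ee_pos": TCP position; "eef_rot": TCP orientation; "force": force on the tool from outside, world axes, zero at the start; "moment": the same for the moment, N m; "grip_width": finger opening in m; "grip_force": force on a finger pad.
Only numpy, scipy, OpenCV 4.12 (cv2) and the standard library are available. Lean on these libraries where they do the work, as an engineer would, in place of code of your own. Each camera call takes 0.05 s, during which the arm holds its last target. There are 200 camera calls.

## Task

The loose battery pack on the table is flat: put it on charge in the empty bay of the two-bay charger. Hook its tongue under the lip at the back of the bay, swing the other end down until the spring latch clicks over it and the pack lies flat in the bay, then press the button behind that bay all the way down to start the charge and let it go. Leave the pack that is already charging, its button and the other things on the table as they are.

Things in the scene. Friction and masses are not known exactly. Their poses are not given: they have to be found in the camera images.
- pack_center (a point): Centre of the loose grey battery pack (260 g, blank label on top), half-way up; x axis towards its tongue (toe) end, z up. Block 100 long (x) x 54 wide (y) x 32 high mm. A tongue 40 wide, 6 thick sticks out 16 mm at the toe, a ledge 26 wide, 11 high sticks out 8 mm at the heel, both level with the underside. It lies label up, tongue roughly (0.7 rad) away from the robot.
- pack_toe (a point): Middle of the tongue's end, on the underside of the loose pack: 66 mm in x and 16 mm below pack_center. Axes as pack_center.
- bay: The EMPTY bay of the charger: black, fixed, on an 8 mm base plate that carries two equal bays side by side, 104 mm apart. Origin: centre of its underside, 8 mm above the table; x axis to the back of the bay (the lip end, roughly away from the robot), y along the lip, z up. Level bay floor at z = 16 mm. Back wall at x = 68 mm. It is open above, and at both sides for the fingers at x = -38..36 mm.
- bay_lip (a point): Middle of the lip's lower front edge in the empty bay: x = 58, z = 26.5 mm in the bay, 10.5 mm above its floor. Axes as the bay. The lip is a 5 mm thick bar across the back, 10 mm deep from here to the back wall; the slot under it opens to the front (-x).
- bay_seat (a point): Where the centre of a fully seated pack lies in the empty bay: x = 0, y = 0, z = 32 mm in the bay (play 2 mm in x and y), axes of pack and bay parallel, underside flat on the floor, tongue end at x = 66 mm. Guides 58 mm apart stand beside the pack's ends only: at x = 36..52 mm up to 16 mm above the floor (flared), at x = -50..-38 mm 8 mm.
- bay_latch (a joint): Spring latch at the front of the empty bay, m: 0 = forward, at rest; up to 0.009 pushed back (-x). Its nose (x = -53.5 mm, 15.5 mm over the floor) overhangs a seated pack's heel ledge; its face slopes from there up and back to x = -60.5 mm, 27 mm over the floor. The ledge pressed down on it (6 to 9 N at the heel, twice that at mid-pack; weight alone will not do) drives it back until it snaps over.
- bay_button_top (a point): Centre of the top of the white push button (22 mm across) behind the empty bay, on the back housing at x = 83.5 mm, y = 0 of the bay, about 60 mm above the table. Pressed straight down.
- bay_button (a joint): That button, m: 0 = up, 0.005 = fully down; springs back; 4 N holds it down.
- busy_bay: The other bay, same in every way (frame as bay), holding a pack that is charging. Leave it.
- busy_pack_center (a point): Centre of the pack that is seated in the other bay, same shape as the loose pack. Leave it where it is.
- busy_bay_button (a joint): Button behind the other bay, same kind. Do not press.
- terminal: Handheld stock terminal lying on the table beyond the work, black, 165 x 78 x 26 mm, origin at the centre of its underside. Leave it.
- tape_roll: Roll of clear tape lying flat on the table at the robot's left, 104 mm across, 48 high, origin under its centre. Leave it.
- card_box: Long white card box full of cards at the robot's right, 370 x 82 x 100 mm, heavy, origin under its centre. Leave it.
There are look-alikes about, which are no part of the job. What is shaped like the part that bears pack_center but orange is not meant.

How it is judged:
On the way, in this order (a step that is already met when the one before it is completed fails the run):
1. the tongue is hooked: its end at least 3 mm in under the lip, near the floor, between the sides, with the heel still raised (x of pack_toe in the frame of bay above 0.061 m and z of pack_toe in the frame of bay between 0.012 and 0.0225 m and y of pack_toe in the frame of bay between -0.005 and 0.005 m and angle between pack_center's own z axis and vertical between 0.07 and 0.7 rad), for 0.1 s.
2. the heel is swung down: the pack lies flat in the bay and the latch has sprung over its ledge (x of pack_toe in the frame of bay above 0.061 m and z of pack_center in the frame of bay between 0.029 and 0.035 m and angle between pack_center's own z axis and vertical below 0.04 rad and value of joint bay_latch below 0.002 m), for 0.2 s.
3. the button behind that bay is pressed all the way down (value of joint bay_button above 0.004 m), for 0.05 s.
At the end, for the whole second after the job is handed in: The pack lies flat (within 0.04 rad and 3 mm in height) and centred (within 5 mm) in the empty bay, its tongue at least 3 mm under the lip and the latch sprung forward (within 2 mm) over its heel ledge; the bay's button is up again; the other pack is where it was (within 10 mm) (all of step 2 and x of pack_center in the frame of bay between -0.005 and 0.005 m and y of pack_center in the frame of bay between -0.005 and 0.005 m and value of joint bay_button below 0.0015 m and distance of busy_pack_center from where it was at the start of the episode below 0.01 m); the robot touches nothing.
It fails at once if the pack already charging is shifted by more than 10 mm (distance of busy_pack_center from where it was at the start of the episode above 0.01 m).
It fails at once if the other bay's button is pressed (value of joint busy_bay_button above 0.0025 m).
It fails at once if the terminal, tape roll or card box is shifted by more than 20 mm (distance of any of terminal, tape_roll, card_box from where it was at the start of the episode above 0.02 m).
It also fails if it takes over 51 s, if anything falls off the work surface, if the arm or the gripper's body presses on something with over 40 N, if the wrist force passes 120 N, or if a joint passes its speed limit or range.

## Working session

There is one attempt and no reset: what is moved stays moved. The work goes in short steps, Python scripts to look and compute and a tool call to move; the robot and the scene stay as the last step left them, time stands still between calls to the robot, and variables do not carry over. Pictures are saved under pics/ and viewed, at most 10 in all, crops included, and the job is handed in when it is done.

Besides the shell and the picture viewer there is one more tool, called after "Call:" as a command line: name --argument value ..., lists and objects as JSON in quotes. send_rows: Moves the arm, as the interface text tells. Its arguments: {"type":"object","properties":{"rows":{"type":"array"},"force":{"type":"number"}},"required":["rows"]}

```bash
mkdir -p pics; cat > h.py <<'E'
from station import *
import numpy as np, cv2
def snap(n,tag):
    c=camera(n); np.savez(f'pics/{tag}.npz',**c); cv2.imwrite(f'pics/{tag}.png',cv2.cvtColor(c['frame'],cv2.COLOR_RGB2BGR)); return c
def load(tag): return dict(np.load(f'pics/{tag}.npz'))
def world(c,Z=None):
    """HxWx3 world map from depth"""
    K=c['camera_matrix'];R=cv2.Rodrigues(c['rvec'])[0];t=c['tvec'].ravel()
    v,u=np.mgrid[0:400,0:640]; r=np.stack([(u-K[0,2])/K[0,0],(v-K[1,2])/K[1,1],np.ones(u.shape)],-1)
    return (r*c['z_map'][...,None]-t)@R
def proj(c,p):
    return cv2.projectPoints(np.array(p,float).reshape(-1,3),c['rvec'],c['tvec'],c['camera_matrix'],None)[0].reshape(-1,2)
E
python3 - <<'E'
from h import *
for n in('top','side'):
    c=snap(n,n+'0'); R=cv2.Rodrigues(c['rvec'])[0]; print(n,-R.T@c['tvec'].ravel(),c['camera_matrix'][0,0])
o=get_obs();print(o['time_s'],o['ee_pos'],o['eef_rot'],o['grip_width'])
E
```

```text
top [ 0.34301531 -0.01055595  1.57456313] 445.84807247365234
side [0.32748378 0.85579975 0.93647287] 400.86189426887717
0.1 [ 0.24150926 -0.49389976  0.20495212] [-3.14061082e+00 -2.18309193e-05  4.54797389e-01] 0.09425694265330574
```

View pics/top0.png

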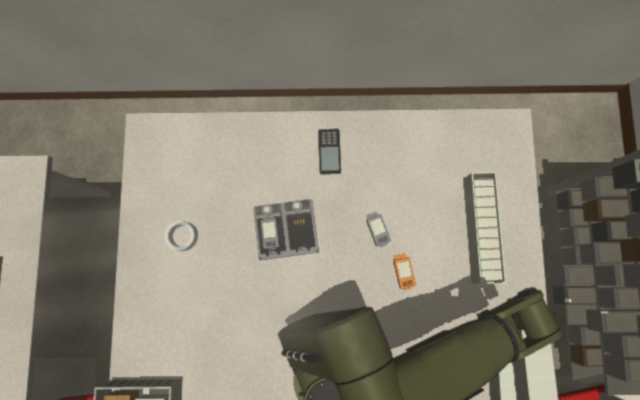

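View pics/side0.png

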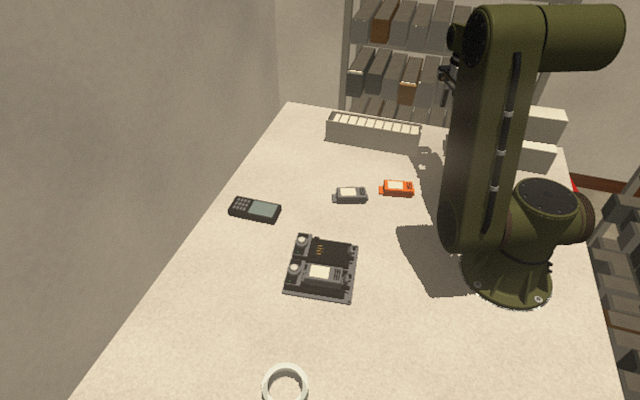

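The top view shows the grey pack at (377,229), an orange look-alike at (403,271), and the charger at (286,229). Its left bay is occupied and its right bay, around (300,232), is empty. The side view shows the grey pack at (350,195) and the orange one at (397,188). The grey one fits the description, so I'll confirm it in an enlarged crop.

```bash
python3 - <<'E'
from h import *
a=cv2.imread('pics/top0.png')[190:295,245:425]; b=cv2.imread('pics/side0.png')[175:310,275:425]
cv2.imwrite('pics/ctop.png',cv2.resize(a,None,fx=4.4,fy=4.4,interpolation=cv2.INTER_CUBIC))
cv2.imwrite('pics/cside.png',cv2.resize(b,None,fx=4.4,fy=4.4,interpolation=cv2.INTER_CUBIC))
for n in('top0','side0'):
    c=load(n);w=world(c)
    print(n,'table z',np.median(w[...,2][(abs(w[...,2])<.02)]))
    # pack top: points in the neighbourhood of pack
    u,v=(377,229) if n=='top0' else (350,195)
    p=w[v,u];print(p)
    m=(abs(w[...,2]-.032)<.006)&(np.hypot(w[...,0]-p[0],w[...,1]-p[1])<.075)
    q=w[m];r=cv2.minAreaRect((q[:,:2]*1000).astype(np.float32));print(m.sum(),np.median(q[:,2]),r)
E
```

```text
top0 table z 0.0002208994339385228
[ 0.50071026 -0.16900033  0.02965535]
403 0.031727987279623886 ((498.8230285644531, -172.78445434570312), (100.01512908935547, 54.433448791503906), 20.621232986450195)
side0 table z 0.000519269068963854
[ 0.49982803 -0.15341488  0.03309896]
328 0.032440770498380844 ((498.70465087890625, -171.3258819580078), (99.65921783447266, 57.90435791015625), 18.490325927734375)
```

View pics/ctop.png

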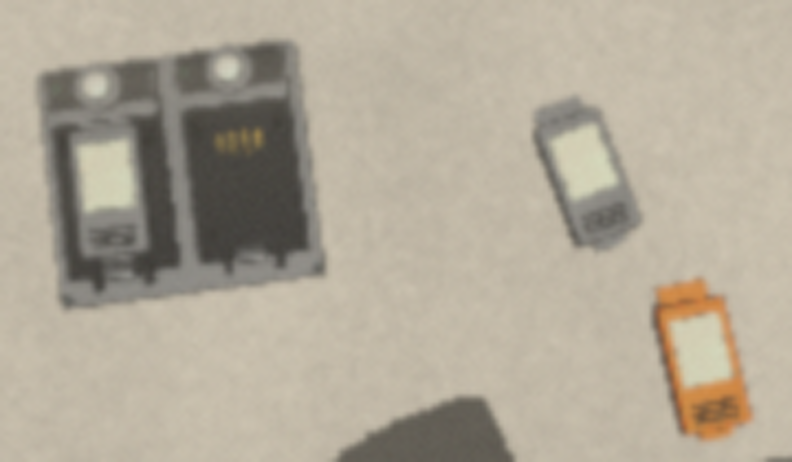

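View pics/cside.png

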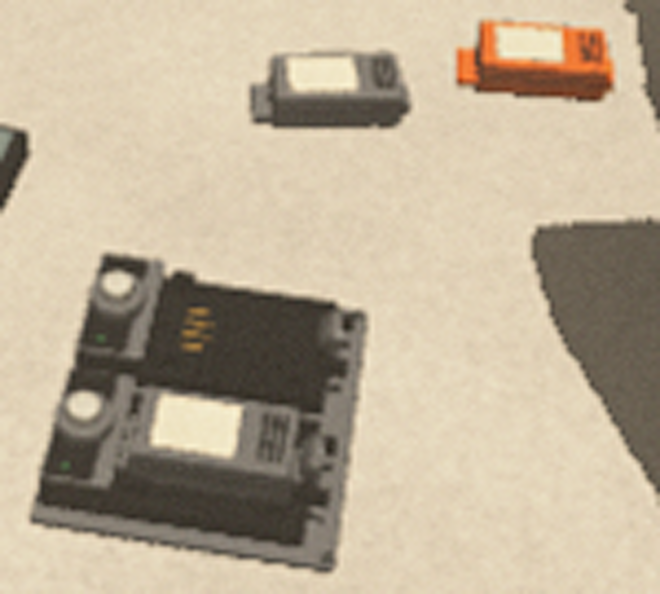

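The crops confirm it. The grey pack is at crop (585,175) with its tongue up-left, and it is the only grey loose one. The orange one at (700,360) is the look-alike. The empty bay is at crop (245,180), with the gold contacts. Next I'll measure the charger.

```bash
python3 - <<'E'
from h import *
for n in('top0','side0'):
    c=load(n);w=world(c);g=c['frame'].astype(int).sum(-1)
    near=(abs(w[...,0]-.5)<.13)&(w[...,1]>-.08)&(w[...,1]<.22)
    def rect(m,s):
        q=w[m]; r=cv2.minAreaRect((q[:,:2]*1000).astype(np.float32));print(n,s,m.sum(),np.median(q[:,2]).round(4),np.round(r[0],1),np.round(r[1],1),round(r[2],1))
    rect(near&(w[...,2]>.005),'all')
    # busy pack top
    for lo,hi,s in((.052,.0585,'54-58'),(.0585,.07,'>58.5'),(.02,.028,'floor')):
        m=(near&(w[...,2]>lo)&(w[...,2]<hi)).astype(np.uint8)
        k,l,st,ce=cv2.connectedComponentsWithStats(m)
        for i in range(1,k):
            if st[i,4]>25: rect(l==i,s+str(np.round(ce[i]).astype(int)))
    # white buttons
    m=(near&(w[...,2]>.045)&(g>480)).astype(np.uint8)
    k,l,st,ce=cv2.connectedComponentsWithStats(m)
    for i in range(1,k):
        if st[i,4]>8: rect(l==i,'white'+str(np.round(ce[i],1))); print(np.median(w[l==i],0))
E
```

```text
top0 all 2912 0.0257 [499.9  70.1] [258.7 299.9] 0.3
top0 54-58[268 208] 27 0.0543 [576.2 206.4] [28.9 18.3] 28.6
top0 54-58[270 234] 247 0.0555 [488.8 197.1] [102.1  48.1] 1.7
top0 floor[300 230] 612 0.0239 [500.   99.4] [123.3  87.4] 7.2
top0 floor[281 235] 137 0.0246 [491.2 165.5] [ 31.2 119.7] 88.4
top0 white[296.3 205. ] 24 0.0604 [583.8 109. ] [17. 15.] 88.3
[0.58354313 0.11019587 0.06044627]
top0 white[266.5 209. ] 20 0.0605 [570.6 212.5] [11.8 15.3] 87.6
[0.57064798 0.21193899 0.06048257]
top0 white[269.5 229.6] 159 0.0562 [500.4 200.8] [37.6 52.2] 89.5
[0.49840789 0.2006117  0.05622851]
side0 all 2693 0.0289 [494.9  71. ] [299.4 250. ] 89.4
side0 54-58[300 242] 32 0.0543 [586.  117.3] [29.1 23.5] 0.3
side0 54-58[325 271] 411 0.0562 [489.9 197.3] [101.1  48.7] 4.4
side0 >58.5[301 239] 31 0.061 [584.7 109.3] [20.6 20.8] 63.0
side0 >58.5[294 266] 31 0.0614 [571.8 212. ] [17.4 15.1] 13.0
side0 floor[328 252] 881 0.0244 [515.5 100.7] [173.6  90.9] 7.0
side0 white[301.1 238.8] 28 0.0613 [586.3 109.1] [17.7 22. ] 19.5
[0.58543069 0.1101921  0.06126952]
side0 white[293.5 266.2] 32 0.0612 [573.6 211.9] [19.5 15.3] 19.4
[0.57312489 0.21211479 0.0611599 ]
side0 white[319.6 270.8] 216 0.0567 [501.8 201.2] [55.6 38.8] 1.7
[0.50070007 0.20177017 0.05670817]
```

```bash
python3 - <<'E'
from h import *
from scipy.ndimage import label
for n in('top0','side0'):
    c=load(n);w=world(c)
    for z,p0,s in((.005,(.5,.15),'charger'),(.05,(.49,.205),'busy'),(.026,(.499,-.172),'pack')):
        m=(w[...,2]>z)&(w[...,2]<.075)&(np.hypot(w[...,0]-p0[0],w[...,1]-p0[1])<(.2 if z==.005 else .075))
        if s=='charger': m&=(w[...,1]>-.06)
        l,k=label(m); i=np.argmax(np.bincount(l.ravel())[1:])+1
        q=w[l==i]; r=cv2.minAreaRect((q[:,:2]*1000).astype(np.float32));print(n,s,(l==i).sum(),np.round(r[0],1),np.round(r[1],1),round(r[2],1), np.round(q.mean(0),4))
E
```

```text
top0 charger 3073 [507.8 152.2] [195.4 218.1] 6.0 [0.5053 0.1505 0.0312]
top0 busy 446 [488.7 202.5] [99.7 54.2] 7.0 [0.4885 0.2022 0.0563]
top0 pack 426 [ 498.8 -172.8] [100.   54.4] 20.6 [ 0.4985 -0.1727  0.0323]
side0 charger 4013 [507.4 152.9] [191.2 213.1] 6.9 [0.5034 0.1734 0.0321]
side0 busy 618 [489.7 202.2] [100.2  57.5] 7.7 [0.4889 0.2041 0.0563]
side0 pack 327 [ 499.  -172.1] [99.7 56.3] 18.5 [ 0.499  -0.1701  0.0322]
```

Call:
send_rows --rows '[{"roll":5.8,"jaw":-1},{"dx":32.6,"dy":-21.2},{"dx":32.6,"dy":-21.2},{"dx":32.6,"dy":-21.2},{"dx":32.6,"dy":-21.2},{"dx":32.6,"dy":-21.2},{"dx":32.6,"dy":-21.2},{"dx":32.6,"dy":-21.2},{"dx":32.6,"dy":-21.2},{"dx":32.6,"dy":-21.2},{"dx":32.6,"dy":-21.2},{"dz":30}]' --force 3

```text
invalid input at $.rows[0]: expected keys dx, dy, dz, roll, jaw
```

```bash
python3 -c "
from h import *
c=snap('side','side1');o=get_obs();print(o['time_s'],o['ee_pos'],o['eef_rot'])"
```

```text
0.15 [ 0.24154799 -0.49390173  0.20502846] [-3.14074260e+00 -5.57673226e-05  4.54823420e-01]
```

All keys are required in every row.

Call:
send_rows --rows '[{"dx":0,"dy":0,"dz":0,"roll":5.8,"jaw":-1},{"dx":32.6,"dy":-21.2,"dz":0,"roll":0,"jaw":-1},{"dx":32.6,"dy":-21.2,"dz":0,"roll":0,"jaw":-1},{"dx":32.6,"dy":-21.2,"dz":0,"roll":0,"jaw":-1},{"dx":32.6,"dy":-21.2,"dz":0,"roll":0,"jaw":-1},{"dx":32.6,"dy":-21.2,"dz":0,"roll":0,"jaw":-1},{"dx":32.6,"dy":-21.2,"dz":0,"roll":0,"jaw":-1},{"dx":32.6,"dy":-21.2,"dz":0,"roll":0,"jaw":-1},{"dx":32.6,"dy":-21.2,"dz":0,"roll":0,"jaw":-1},{"dx":32.6,"dy":-21.2,"dz":0,"roll":0,"jaw":-1},{"dx":32.6,"dy":-21.2,"dz":0,"roll":0,"jaw":-1},{"dx":0,"dy":0,"dz":30,"roll":0,"jaw":-1}]' --force 3

```text
time_s: 1.15
ee_pos: [0.4787, -0.1787, 0.1794]
eef_rot: [3.136, -0.006, 0.358]
force: [0.5, -0.4, 0.7]
grip_width: 0.0942
grip_force: 0.0
```

Call:
send_rows --rows '[{"dx":0,"dy":0,"dz":35,"roll":0,"jaw":-1},{"dx":0,"dy":0,"dz":35,"roll":0,"jaw":-1},{"dx":0,"dy":0,"dz":0,"roll":0,"jaw":-1},{"dx":0,"dy":0,"dz":0,"roll":0,"jaw":-1}]'

```text
time_s: 1.48
ee_pos: [0.4735, -0.1821, 0.1051]
eef_rot: [-3.139, 0.002, 0.354]
force: [0.3, 0.1, 0.1]
grip_width: 0.094
grip_force: 0.0
```

Call:
send_rows --rows '[{"dx":0,"dy":0,"dz":30,"roll":0,"jaw":-1},{"dx":0,"dy":0,"dz":30,"roll":0,"jaw":-1},{"dx":0,"dy":0,"dz":20,"roll":0,"jaw":-1},{"dx":0,"dy":0,"dz":12,"roll":0,"jaw":-1},{"dx":0,"dy":0,"dz":8,"roll":0,"jaw":-1},{"dx":0,"dy":0,"dz":0,"roll":0,"jaw":0.5},{"dx":0,"dy":0,"dz":0,"roll":0,"jaw":0.5},{"dx":0,"dy":0,"dz":0,"roll":0,"jaw":0.5},{"dx":0,"dy":0,"dz":0,"roll":0,"jaw":0.5},{"dx":0,"dy":0,"dz":0,"roll":0,"jaw":0.5},{"dx":0,"dy":0,"dz":0,"roll":0,"jaw":0.5}]' --force 3

```text
time_s: 2.4
ee_pos: [0.4743, -0.1824, 0.006]
eef_rot: [3.141, -0.001, 0.354]
force: [-0.0, 0.3, -0.1]
grip_width: 0.0573
grip_force: 0.0
```

Call:
send_rows --rows '[{"dx":0,"dy":0,"dz":0,"roll":0,"jaw":0.5},{"dx":0,"dy":0,"dz":0,"roll":0,"jaw":0.5},{"dx":0,"dy":0,"dz":0,"roll":0,"jaw":0.5},{"dx":0,"dy":0,"dz":0,"roll":0,"jaw":0.5}]'

```text
time_s: 2.73
ee_pos: [0.4742, -0.1824, 0.0057]
eef_rot: [3.141, -0.0, 0.354]
force: [-1.1, 0.1, 4.5]
grip_width: 0.0543
grip_force: 3.0
```

Call:
send_rows --rows '[{"dx":0,"dy":0,"dz":-4,"roll":0,"jaw":0.5},{"dx":0,"dy":0,"dz":-4,"roll":0,"jaw":0.5},{"dx":0,"dy":0,"dz":-4,"roll":0,"jaw":0.5},{"dx":0,"dy":0,"dz":-4,"roll":0,"jaw":0.5},{"dx":0,"dy":0,"dz":-4,"roll":0,"jaw":0.5},{"dx":0,"dy":0,"dz":-4,"roll":0,"jaw":0.5},{"dx":0,"dy":0,"dz":-4,"roll":0,"jaw":0.5},{"dx":0,"dy":0,"dz":-4,"roll":0,"jaw":0.5}]'

```text
time_s: 3.4
ee_pos: [0.474, -0.1823, 0.0379]
eef_rot: [3.142, -0.0, 0.354]
force: [0.5, -0.7, -2.9]
grip_width: 0.0538
grip_force: 3.0
```

```bash
cat >> h.py <<'E'
def crop(tag,u0,v0,u1,v1):
    a=cv2.imread(f'pics/{tag}.png')[v0:v1,u0:u1]; f=min(790/a.shape[1],590/a.shape[0]); cv2.imwrite(f'pics/{tag}_c.png',cv2.resize(a,None,fx=f,fy=f,interpolation=cv2.INTER_CUBIC)); print('scale',f)
def pose(c,p0,yaw,rad=.07,zr=(.006,.2)):
    """tilt of top face: plane fit"""
    w=world(c); x=np.array([np.cos(yaw),np.sin(yaw)]); y=np.array([-x[1],x[0]])
    d=w[...,:2]-np.array(p0[:2]); a=d@x; b=d@y
    return w,a,b
E
python3 - <<'E'
from h import *
c=snap('side','side2'); crop('side2',300,140,460,260); c=snap('top','top2')
o=get_obs();print(o['time_s'],o['ee_pos'],o['eef_rot'],o['force'])
for n in('side2','top2'):
    w,a,b=pose(load(n),(.499,-.172),.354)
    m=(abs(b)<.022)&(w[...,2]>.003)&(w[...,2]<.08)&(abs(a)<.09)
    for lo in np.arange(-.07,.09,.008):
        k=m&(a>lo)&(a<lo+.008)
        if k.sum()>2: print(n,round(lo+.004,3),np.percentile(w[k][:,2],[20,50,85]).round(4))
E
```

```text
scale 4.916666666666667
3.5 [ 0.47427631 -0.182454    0.03816432] [ 3.14090537e+00 -5.89318788e-04  3.53668562e-01] [-1.20304598 -1.23940346 -0.23892682]
side2 -0.058 [0.047  0.0485 0.0509]
side2 -0.05 [0.0217 0.0496 0.0555]
side2 -0.042 [0.0034 0.0427 0.0683]
side2 -0.018 [0.0549 0.0599 0.0618]
side2 -0.01 [0.0526 0.0566 0.0588]
side2 -0.002 [0.051  0.0537 0.0566]
side2 0.006 [0.0497 0.0515 0.0536]
side2 0.014 [0.0467 0.0487 0.0503]
side2 0.022 [0.0429 0.0454 0.0478]
side2 0.03 [0.0408 0.0436 0.0449]
side2 0.038 [0.0373 0.0401 0.0422]
side2 0.046 [0.0082 0.0224 0.0379]
side2 0.054 [0.0044 0.0067 0.0107]
top2 0.03 [0.0394 0.04   0.0439]
top2 0.038 [0.0347 0.0384 0.0411]
top2 0.046 [0.0325 0.0357 0.0381]
top2 0.054 [0.005  0.0053 0.0068]
top2 0.062 [0.0048 0.0055 0.006 ]
top2 0.07 [0.0039 0.005  0.0064]
top2 0.078 [0.0033 0.0035 0.0047]
top2 0.086 [0.0035 0.0052 0.0071]
```

View pics/side2_c.png

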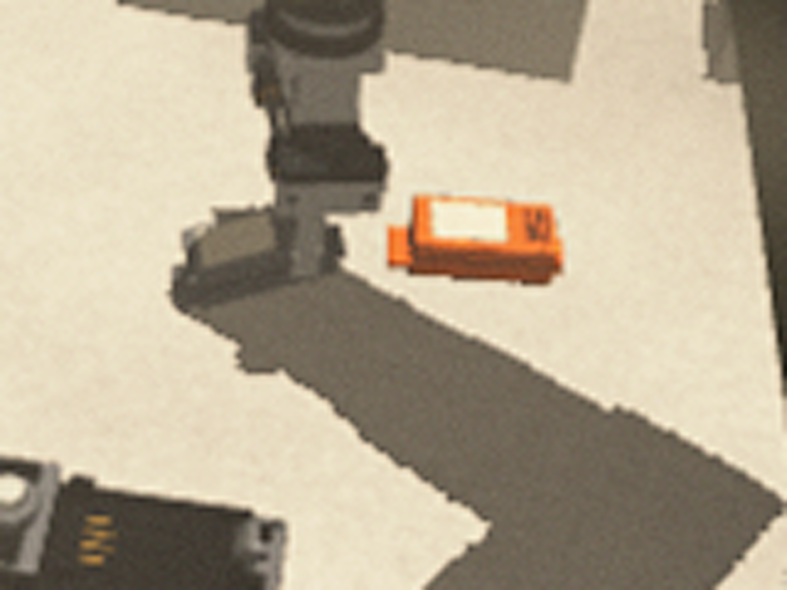

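The side crop shows the pack pivoted in the fingers: the toe is on the table at crop (190,295) and the heel is raised, with a tilt of about 0.35 rad. I'll grip it firmly and lift.

Call:
send_rows --rows '[{"dx":0,"dy":0,"dz":0,"roll":0,"jaw":0.5},{"dx":0,"dy":0,"dz":0,"roll":0,"jaw":0.5},{"dx":0,"dy":0,"dz":0,"roll":0,"jaw":0.5},{"dx":0,"dy":0,"dz":-10,"roll":0,"jaw":0.5},{"dx":0,"dy":0,"dz":-20,"roll":0,"jaw":0.5},{"dx":0,"dy":0,"dz":-25,"roll":0,"jaw":0.5},{"dx":0,"dy":0,"dz":-25,"roll":0,"jaw":0.5},{"dx":0,"dy":0,"dz":-20,"roll":0,"jaw":0.5},{"dx":0,"dy":0,"dz":0,"roll":6.6,"jaw":0.5},{"dx":0,"dy":0,"dz":0,"roll":6.6,"jaw":0.5},{"dx":0,"dy":0,"dz":0,"roll":0,"jaw":0.5},{"dx":0,"dy":0,"dz":0,"roll":0,"jaw":0.5}]' --force 40

```text
time_s: 4.5
ee_pos: [0.4739, -0.1821, 0.1375]
eef_rot: [-3.141, 0.0, 0.127]
force: [-0.6, 0.2, -2.3]
grip_width: 0.0535
grip_force: 40.0
```

```bash
python3 - <<'E'
from h import *
c=snap('side','side3'); c=snap('top','top3')
o=get_obs();print(o['time_s'],o['ee_pos'],o['eef_rot'],o['force'],o['grip_width'])
P=o['ee_pos']; yaw=o['eef_rot'][2]
for n in('side3','top3'):
    w,a,b=pose(load(n),P,yaw)
    m=(abs(b)<.022)&(w[...,2]>.05)&(w[...,2]<.2)&(a>.012)&(a<.12)
    for lo in np.arange(.012,.12,.008):
        k=m&(a>lo)&(a<lo+.008)
        if k.sum()>2: print(n,round(lo+.004,3),k.sum(),(np.percentile(w[k][:,2],[20,50,85])-P[2]).round(4), np.median(b[k]).round(4),(b[k].min().round(4),b[k].max().round(4)))
    k=(w[...,2]>.07)&(a>.02)&(a<.11)&(abs(b)<.05); q=np.c_[a[k],b[k]]*1000
    print(n,'extent a',q[:,0].max(),'b',np.percentile(q[:,1],[1,99]),cv2.minAreaRect(q.astype(np.float32)))
E
```

```text
4.6 [ 0.47388833 -0.18219827  0.13730729] [-3.14121833e+00  5.05959840e-04  1.26901268e-01] [-0.24446932 -0.06453772 -2.18971829] 0.05365846476382911
side3 0.016 23 [0.0169 0.0177 0.0198] -0.0008 (np.float64(-0.0218), np.float64(0.0208))
side3 0.024 24 [0.0148 0.0174 0.0187] 0.0059 (np.float64(-0.018), np.float64(0.0215))
side3 0.032 21 [0.0117 0.0141 0.0152] 0.0038 (np.float64(-0.0167), np.float64(0.0218))
side3 0.04 20 [0.0099 0.011  0.0128] -0.0034 (np.float64(-0.02), np.float64(0.016))
side3 0.048 21 [0.006  0.0077 0.0101] 0.0012 (np.float64(-0.0199), np.float64(0.0208))
side3 0.056 23 [0.004  0.0051 0.0071] 0.0006 (np.float64(-0.0207), np.float64(0.0213))
side3 0.064 21 [0.0004 0.0028 0.0038] 0.0057 (np.float64(-0.0193), np.float64(0.0211))
side3 0.072 26 [-0.0301 -0.0033  0.0005] 0.0088 (np.float64(-0.02), np.float64(0.0217))
side3 0.08 15 [-0.0327 -0.0319 -0.0295] 0.0017 (np.float64(-0.0179), np.float64(0.0207))
side3 extent a 82.36935426823078 b [-31.53670596  49.66080986] ((51.18561553955078, 4.658214569091797), (62.16808319091797, 90.9618148803711), 0.4483535885810852)
top3 0.072 4 [-0.0052 -0.0026 -0.0019] 0.018 (np.float64(0.0166), np.float64(0.0202))
top3 0.08 5 [-0.0317 -0.0311 -0.0304] 0.016 (np.float64(0.0092), np.float64(0.0197))
top3 extent a 82.17624349600969 b [-21.3271457   49.07704191] ((51.167537689208984, 11.611915588378906), (62.0585823059082, 76.7344970703125), 0.1550603061914444)
```

Call:
send_rows --rows '[{"dx":3.9,"dy":-20,"dz":0,"roll":0,"jaw":0.5},{"dx":3.9,"dy":-35,"dz":0,"roll":0,"jaw":0.5},{"dx":3.9,"dy":-40,"dz":0,"roll":0,"jaw":0.5},{"dx":3.9,"dy":-40,"dz":0,"roll":0,"jaw":0.5},{"dx":3.9,"dy":-40,"dz":0,"roll":0,"jaw":0.5},{"dx":3.9,"dy":-40,"dz":0,"roll":0,"jaw":0.5},{"dx":3.9,"dy":-35,"dz":0,"roll":0,"jaw":0.5},{"dx":3.9,"dy":-25.7,"dz":0,"roll":0,"jaw":0.5},{"dx":0,"dy":0,"dz":19,"roll":0,"jaw":0.5},{"dx":0,"dy":0,"dz":18,"roll":0,"jaw":0.5},{"dx":0,"dy":0,"dz":0,"roll":0,"jaw":0.5},{"dx":0,"dy":0,"dz":0,"roll":0,"jaw":0.5}]'

```text
time_s: 5.6
ee_pos: [0.4707, 0.0951, 0.1002]
eef_rot: [-3.142, 0.002, 0.125]
force: [0.1, 0.3, -1.3]
grip_width: 0.0535
grip_force: 40.0
```

```bash
cat > meas.py <<'E'
from h import *
import sys
t=sys.argv[1]; snap('side','side'+t); snap('top','top'+t)
o=get_obs();print(o['time_s'],o['ee_pos'],o['eef_rot'],o['force'],o['grip_width'])
B=np.array([.5018,.0992]);yb=.124
P=o['ee_pos'];d=P[:2]-B;print('TCP in bay mm',1000*(d@[np.cos(yb),np.sin(yb)]),1000*(d@[-np.sin(yb),np.cos(yb)]),1000*P[2]-8)
for n in('side'+t,'top'+t):
    w,a,b=pose(load(n),B,yb); a*=1000;b*=1000;z=w[...,2]*1000-8
    m=(abs(b)<50)&(z>19)&(a>-70)&(a<66)
    for lo in range(-66,66,8):
        k=m&(a>=lo)&(a<lo+8)&(abs(b)<23)
        if k.sum()>3: print(n,lo+4,k.sum(),np.percentile(z[k],[15,50,85]).round(1),np.percentile(b[k],[1,99]).round(1))
E
python3 meas.py 4; python3 -c "
from h import *
crop('side4',270,170,390,270)"
```

```text
5.7 [0.47157648 0.09491988 0.10137857] [-3.14158294e+00 -9.08807190e-04  1.23666565e-01] [ 0.29402494  0.03191765 -2.3022885 ] 0.053627923141541606
TCP in bay mm -30.520834062786836 -0.5091324676262157 93.37856735312761
side4 -62 106 [ 38.1 104.9 290.7] [-20.3  21.9]
side4 -54 96 [ 35.8 207.2 391.6] [-22.4  22.5]
side4 -46 42 [122.3 395.9 397.9] [-19.9  22.5]
side4 -38 42 [397.3 398.7 400.1] [-21.3  20.7]
side4 -30 42 [398.4 399.3 400.1] [-21.1  22. ]
side4 -22 51 [111.6 397.8 399.1] [-22.6  21.7]
side4 -14 64 [109.1 392.5 395.6] [-21.8  22.8]
side4 -6 80 [108.4 290.9 390.2] [-22.4  23. ]
side4 2 58 [105.  287.7 378. ] [-19.7  22.3]
side4 10 26 [ 78.8 101.9 103.9] [-21.7  21. ]
side4 18 38 [ 97.8  99.4 100.4] [-19.5  21.9]
side4 26 32 [94.9 96.5 97.8] [-20.6  21. ]
side4 34 38 [80.  93.7 95.3] [-22.   22.9]
side4 42 34 [59.9 89.6 92.8] [-18.4  21.9]
side4 50 18 [57.  59.3 62. ] [-19.8  18.9]
side4 58 17 [29.7 31.9 34.7] [-21.5  20. ]
side4 66 16 [30.8 32.1 33.5] [-22.7  15.4]
top4 -62 73 [299.5 382.2 388.5] [-21.8  22.3]
top4 -54 69 [249.7 392.1 395.5] [-22.6  22.3]
top4 -46 55 [394.8 397.7 401. ] [-21.9  21.1]
top4 -38 52 [397.7 399.6 401.2] [-22.4  22.5]
top4 -30 52 [397.7 399.5 402.1] [-21.3  21.4]
top4 -22 51 [395.9 398.5 400.2] [-21.9  22. ]
top4 -14 49 [392.  395.  397.4] [-22.8  22.8]
top4 -6 45 [385.2 387.8 391.7] [-20.5  22.6]
top4 2 19 [375.1 377.8 381.9] [-20.1  22.5]
top4 50 11 [57.7 60.6 62.8] [-19.5  14.4]
top4 58 19 [26.9 29.2 35.2] [-22.5  19.1]
top4 66 18 [28.  32.5 41.8] [-19.8  22.2]
scale 5.9
```

View pics/side4_c.png

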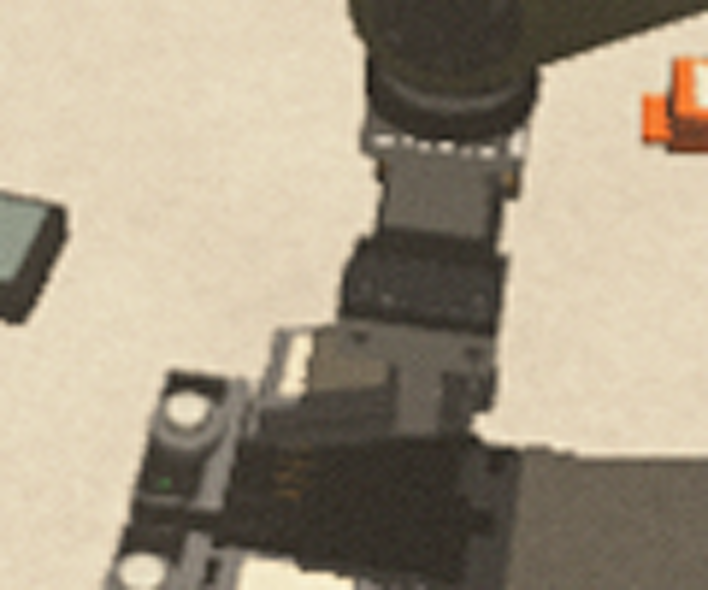

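The crop shows the pack held toe-down above the empty bay, with the tongue at crop (255,425), in front of the lip near (230,450).

```bash
python3 - <<'E'
from h import *
B=np.array([.5018,.0992]);yb=.124
for n in('side4','top4'):
    w,a,b=pose(load(n),B,yb); a*=1000;b*=1000;z=w[...,2]*1000-8
    T=(z>48)&(z<70)&(a>38)&(a<75)&(abs(b)<40)
    print(n,'tongue',T.sum(),'a',np.percentile(a[T],[50,90,97,100]).round(1),'b',np.percentile(b[T],[2,50,98]).round(1),'z',np.percentile(z[T],[3,50,97]).round(1))
    T=(z>76)&(z<112)&(a>5)&(a<55)&(abs(b)<40)
    print(n,'body a',np.percentile(a[T],[90,97,100]).round(1),'b',np.percentile(b[T],[1,50,99]).round(1), cv2.minAreaRect(np.c_[a[T],b[T]].astype(np.float32)))
    for q in (20,26,32,38,44):
        k=T&(abs(a-q)<3); print(q,np.percentile(b[k],[0,100]).round(1) if k.sum() else '')
E
```

```text
side4 tongue 27 a [48.9 60.3 74.6 74.9] b [-18.1  10.1  19. ] z [50.9 59.9 63.2]
side4 body a [39.4 42.5 44.2] b [-27.1  12.3  27.7] ((24.662607192993164, -0.09000015258789062), (39.11696243286133, 58.29700469970703), 0.046721071004867554)
20 [-26.1  26.7]
26 [-27.6  28.8]
32 [-26.8  27. ]
38 [-29.2  27.6]
44 [-23.4  24.2]
top4 tongue 15 a [51.2 73.3 74.4 74.7] b [-18.9   1.1  13.7] z [48.9 59.4 63.9]
top4 body a [45.2 45.2 45.2] b [16.6 16.6 16.6] ((45.15105056762695, 16.64406967163086), (0.0, 0.0), 0.0)
20 
26 
32 
38 
44 [16.6 16.6]
```

Call:
send_rows --rows '[{"dx":0,"dy":0,"dz":10,"roll":0,"jaw":0.5},{"dx":0,"dy":0,"dz":10,"roll":0,"jaw":0.5},{"dx":0,"dy":0,"dz":8,"roll":0,"jaw":0.5},{"dx":0,"dy":0,"dz":5,"roll":0,"jaw":0.5},{"dx":0,"dy":0,"dz":3,"roll":0,"jaw":0.5},{"dx":0,"dy":0,"dz":0,"roll":0,"jaw":0.5},{"dx":0,"dy":0,"dz":0,"roll":0,"jaw":0.5}]'

```text
time_s: 6.28
ee_pos: [0.4712, 0.0951, 0.0645]
eef_rot: [3.142, 0.0, 0.123]
force: [0.9, -0.1, -2.6]
grip_width: 0.0535
grip_force: 40.0
```

```bash
python3 meas.py 5 | grep -v '^top' | grep -E 'TCP|^[0-9]|side5 (1|2|3|4|5|6)'
```

```text
6.3833 [0.47132371 0.09516432 0.06474316] [-3.14156510e+00 -5.32175938e-04  1.23231285e-01] [ 0.86289844  0.01562981 -2.22138975] 0.05383482071812487
TCP in bay mm -30.74142986395475 -0.23531385331209928 56.74315807583663
side5 2 51 [ 68.6 252.2 342.8] [-18.6  22.3]
side5 10 25 [64.4 67.  68.1] [-16.4  22.8]
side5 18 32 [61.8 63.1 65.1] [-20.4  22.9]
side5 26 34 [58.5 60.8 62.7] [-21.1  22.9]
side5 34 32 [55.7 57.1 59.1] [-21.5  22.1]
side5 42 35 [25.5 54.6 57.5] [-21.6  21.8]
side5 50 17 [22.2 24.7 26.8] [-18.3  17.2]
side5 58 17 [29.6 32.4 33.5] [-22.2  19. ]
side5 66 18 [29.6 32.  32.5] [-21.9  22.3]
```

Call:
send_rows --rows '[{"dx":0,"dy":0,"dz":2,"roll":0,"jaw":0.5},{"dx":3,"dy":0,"dz":0,"roll":0,"jaw":0.5},{"dx":3,"dy":0,"dz":0,"roll":0,"jaw":0.5},{"dx":3,"dy":0,"dz":0,"roll":0,"jaw":0.5},{"dx":3,"dy":0,"dz":0,"roll":0,"jaw":0.5},{"dx":0,"dy":0,"dz":0,"roll":0,"jaw":0.5}]'

```text
time_s: 6.88
ee_pos: [0.4836, 0.0967, 0.0625]
eef_rot: [-3.142, -0.0, 0.123]
force: [0.3, -0.3, -3.5]
grip_width: 0.0539
grip_force: 40.0
```

Call:
send_rows --rows '[{"dx":1.5,"dy":0,"dz":0,"roll":0,"jaw":0.5},{"dx":1.5,"dy":0,"dz":0,"roll":0,"jaw":0.5},{"dx":1,"dy":0,"dz":0,"roll":0,"jaw":0.5},{"dx":0,"dy":0,"dz":0,"roll":0,"jaw":0.5}]'

```text
time_s: 7.22
ee_pos: [0.4871, 0.0971, 0.0624]
eef_rot: [-3.142, 0.0, 0.123]
force: [-0.0, -1.0, -2.8]
grip_width: 0.054
grip_force: 40.0
```

```bash
python3 meas.py 6 | grep -v '^top' | grep -E 'TCP|^[0-9]|side6 (1|2|3|4|5|6)'; python3 -c "
from h import *
crop('side6',270,200,370,275)"
```

```text
7.3167 [0.48698933 0.09708774 0.06241814] [3.14156562e+00 7.59416369e-06 1.23247447e-01] [-0.33261272 -0.55833526 -1.82943446] 0.05383825559645339
TCP in bay mm -14.9582010493454 -0.264216751087571 54.4181438839786
side6 2 50 [ 73.4 356.  358.3] [-22.8  22.9]
side6 10 66 [ 71.6 261.  352.3] [-21.6  22. ]
side6 18 49 [ 67.7 250.9 343. ] [-20.9  22.5]
side6 26 21 [63.1 64.9 66.7] [-5.8 22.7]
side6 34 32 [58.7 60.6 63.7] [-19.1  22.4]
side6 42 35 [55.8 59.5 60.7] [-20.7  22.6]
side6 50 33 [53.1 56.5 58.3] [-21.9  22.9]
side6 58 34 [34.5 52.7 55.2] [-22.2  21.5]
side6 66 9 [31.5 32.1 33. ] [-15.7  22.4]
scale 7.866666666666666
```

View pics/side6_c.png

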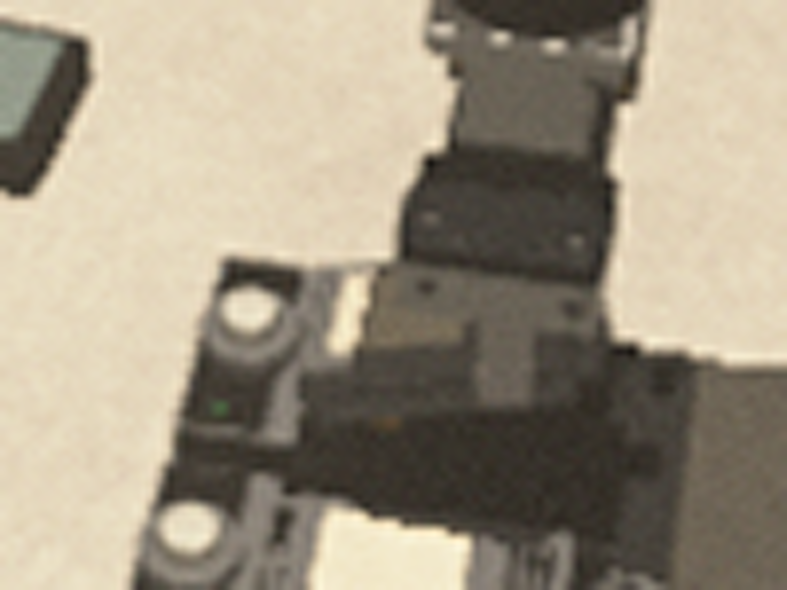

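The crop shows the body's front top edge over the lip at crop (320,375), with the tongue hidden under the lip. Depth puts the toe at x ≈ 65 mm. I'll loosen the grip, lower the heel gently, then release.

Call:
send_rows --rows '[{"dx":0.5,"dy":0,"dz":1,"roll":0,"jaw":0.5},{"dx":0,"dy":0,"dz":0,"roll":0,"jaw":0.5},{"dx":0,"dy":0,"dz":0,"roll":0,"jaw":0.5},{"dx":-0.5,"dy":0,"dz":2,"roll":0,"jaw":0.5},{"dx":-1,"dy":0,"dz":2,"roll":0,"jaw":0.5},{"dx":-1,"dy":0,"dz":2,"roll":0,"jaw":0.5},{"dx":-1,"dy":0,"dz":2,"roll":0,"jaw":0.5},{"dx":-1,"dy":0,"dz":2,"roll":0,"jaw":0.5},{"dx":-1,"dy":0,"dz":2,"roll":0,"jaw":0.5},{"dx":0,"dy":0,"dz":0,"roll":0,"jaw":0.5}]' --force 3

```text
time_s: 8.15
ee_pos: [0.4818, 0.0964, 0.049]
eef_rot: [3.142, 0.0, 0.123]
force: [0.2, 0.3, -2.0]
grip_width: 0.0543
grip_force: 3.0
```

```bash
python3 meas.py 7 | grep -v '^top' | grep -E 'TCP|^[0-9]|side7 (1|2|3|4|5|6)'
```

```text
8.25 [0.48197672 0.09646548 0.04935668] [-3.14157455e+00  2.07704035e-04  1.23195204e-01] [ 0.2585051   0.22939559 -1.971385  ] 0.054082304645741625
TCP in bay mm -20.00928762271953 -0.26173308834487746 41.35667795087407
side7 2 67 [ 61.7 336.6 341.1] [-22.3  22.6]
side7 10 63 [ 59.1 238.8 331.6] [-20.   22.6]
side7 18 19 [ 53.   58.  112.7] [-0.3 23. ]
side7 26 27 [54.2 56.4 58.5] [-21.4  22.6]
side7 34 34 [53.  54.8 56.7] [-19.6  22.9]
side7 42 31 [52.4 53.5 55. ] [-21.4  21.7]
side7 50 33 [50.1 51.9 53.9] [-20.9  22. ]
side7 58 26 [23.5 32.  44. ] [-21.6  21. ]
side7 66 17 [31.  31.4 33.1] [-21.6  21.3]
```

Call:
send_rows --rows '[{"dx":0,"dy":0,"dz":0,"roll":0,"jaw":-0.4},{"dx":0,"dy":0,"dz":0,"roll":0,"jaw":-0.4},{"dx":0,"dy":0,"dz":0,"roll":0,"jaw":-0.4},{"dx":0,"dy":0,"dz":0,"roll":0,"jaw":-0.4},{"dx":0,"dy":0,"dz":-15,"roll":0,"jaw":-0.4},{"dx":0,"dy":0,"dz":-25,"roll":0,"jaw":-0.4},{"dx":0,"dy":0,"dz":-25,"roll":0,"jaw":1},{"dx":0,"dy":0,"dz":0,"roll":0,"jaw":1},{"dx":-22,"dy":0,"dz":0,"roll":0,"jaw":1},{"dx":0,"dy":0,"dz":0,"roll":0,"jaw":1}]'

```text
time_s: 9.08
ee_pos: [0.4582, 0.0936, 0.1141]
eef_rot: [3.142, 0.001, 0.123]
force: [-0.2, 0.8, -1.1]
grip_width: 0.0427
grip_force: 0.0
```

```bash
python3 meas.py 8 | grep -v '^top' | grep -E 'TCP|^[0-9]|side8'; python3 -c "
from h import *
crop('side8',270,200,370,275)"
```

```text
9.1833 [0.46013463 0.09377639 0.11439946] [-3.14156447e+00 -2.05919918e-04  1.23144687e-01] [ 0.91687533  0.04931129 -0.66669794] 0.03477544877954492
TCP in bay mm -42.01626613493376 -0.22869063045000773 106.39945509331086
side8 -62 65 [ 31.1  45.  410. ] [-20.7  21.8]
side8 -54 73 [ 35.  411.  413.3] [-22.8  22.1]
side8 -46 73 [ 43.6 411.6 413.5] [-21.8  22.2]
side8 -38 70 [ 63.3 411.4 413.4] [-21.2  22.8]
side8 -30 71 [ 62.3 407.2 410.7] [-22.6  22.8]
side8 -22 96 [ 60.4 259.  405.4] [-22.   22.8]
side8 -14 95 [ 60.4 301.2 395.7] [-22.3  22.7]
side8 -6 39 [ 57.3  59.5 295.2] [-21.2  21.8]
side8 2 33 [56.3 58.6 59.9] [-22.7  22.7]
side8 10 35 [54.5 57.2 58.7] [-21.3  22.4]
side8 18 33 [54.7 56.8 58.5] [-22.1  22.9]
side8 26 33 [53.1 55.  56.6] [-21.4  22. ]
side8 34 38 [51.3 53.4 56. ] [-21.8  23. ]
side8 42 32 [50.9 52.7 54.2] [-21.9  22.9]
side8 50 31 [50.3 51.4 52.7] [-22.3  19.7]
side8 58 27 [26.  32.1 49. ] [-21.5  22.4]
side8 66 16 [30.8 32.3 33.4] [-22.   21.8]
scale 7.866666666666666
```

View pics/side8_c.png

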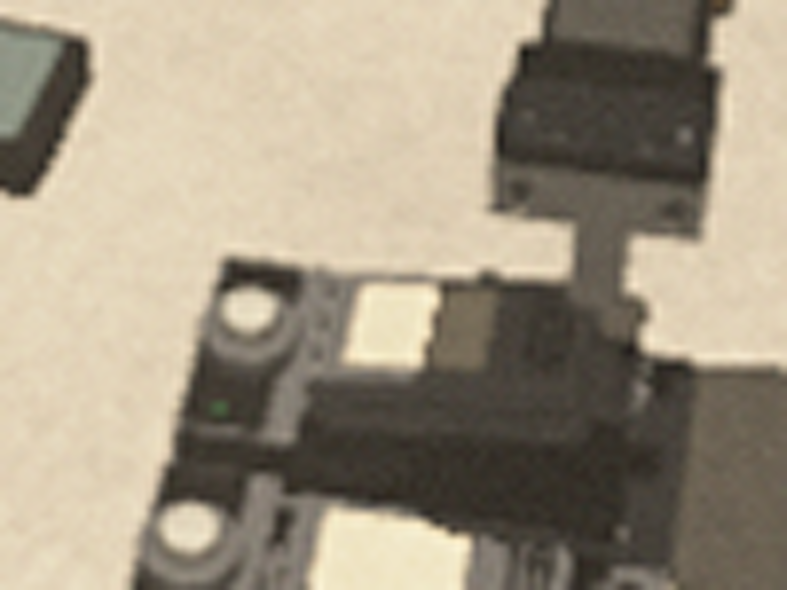

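The pack rests on the latch with the heel raised (slope ≈ 0.17) and its toe is still under the lip. Next I'll press the heel with the shut fingers.

Call:
send_rows --rows '[{"dx":0,"dy":0,"dz":10,"roll":0,"jaw":1},{"dx":0,"dy":0,"dz":10,"roll":0,"jaw":1},{"dx":0,"dy":0,"dz":10,"roll":0,"jaw":1},{"dx":0,"dy":0,"dz":5,"roll":0,"jaw":1},{"dx":0,"dy":0,"dz":3,"roll":0,"jaw":1},{"dx":0,"dy":0,"dz":3,"roll":0,"jaw":1},{"dx":0,"dy":0,"dz":3,"roll":0,"jaw":1}]'

```text
time_s: 9.77
ee_pos: [0.4601, 0.0938, 0.0703]
eef_rot: [-3.142, 0.001, 0.123]
force: [-7.9, -1.6, 11.1]
grip_width: 0.0004
grip_force: 5.2
```

Call:
send_rows --rows '[{"dx":0,"dy":0,"dz":3,"roll":0,"jaw":1},{"dx":0,"dy":0,"dz":3,"roll":0,"jaw":1},{"dx":0,"dy":0,"dz":2,"roll":0,"jaw":1}]'

```text
time_s: 10.02
ee_pos: [0.4602, 0.0938, 0.0623]
eef_rot: [-3.142, -0.0, 0.123]
force: [-2.2, -0.1, 1.1]
grip_width: 0.0005
grip_force: 0.9
```

Call:
send_rows --rows '[{"dx":0,"dy":0,"dz":2,"roll":0,"jaw":1},{"dx":0,"dy":0,"dz":2,"roll":0,"jaw":1},{"dx":0,"dy":0,"dz":2,"roll":0,"jaw":1}]'

```text
time_s: 10.27
ee_pos: [0.4603, 0.0938, 0.0563]
eef_rot: [-3.142, -0.0, 0.123]
force: [0.3, 0.3, -0.1]
grip_width: 0.0002
grip_force: 0.0
```

Call:
send_rows --rows '[{"dx":0,"dy":0,"dz":1,"roll":0,"jaw":1},{"dx":0,"dy":0,"dz":0.5,"roll":0,"jaw":1},{"dx":0,"dy":0,"dz":0,"roll":0,"jaw":1}]'

```text
time_s: 10.52
ee_pos: [0.4605, 0.0938, 0.0561]
eef_rot: [3.142, -0.001, 0.123]
force: [-8.8, -1.1, 20.2]
grip_width: 0.0003
grip_force: 9.8
```

It bottomed out at 56 mm, which is the seated height. I'll lift, move above the button and check.

Call:
send_rows --rows '[{"dx":0,"dy":0,"dz":-20,"roll":0,"jaw":1},{"dx":0,"dy":0,"dz":-25,"roll":0,"jaw":1},{"dx":25,"dy":0,"dz":0,"roll":0,"jaw":1},{"dx":30,"dy":0,"dz":0,"roll":0,"jaw":1},{"dx":30,"dy":0,"dz":0,"roll":0,"jaw":1},{"dx":25,"dy":0,"dz":0,"roll":0,"jaw":1},{"dx":15.3,"dy":0,"dz":0,"roll":0,"jaw":1},{"dx":0,"dy":0,"dz":0,"roll":0,"jaw":1},{"dx":0,"dy":0,"dz":0,"roll":0,"jaw":1}]'

```text
time_s: 11.27
ee_pos: [0.5844, 0.1092, 0.0992]
eef_rot: [-3.142, 0.001, 0.123]
force: [0.4, -0.6, -0.3]
grip_width: 0.0006
grip_force: 0.0
```

```bash
python3 meas.py 9 | grep -v '^top' | grep -E 'TCP|^[0-9]|side9'; python3 -c "
from h import *
crop('side9',270,200,370,275)"
```

```text
11.3667 [0.58380049 0.10909921 0.09970623] [-3.14156126e+00  6.63902622e-04  1.23217621e-01] [ 0.07746859 -0.13582326 -0.48104666] 0.0008656526952574473
TCP in bay mm 82.59523939024656 -0.3188243935355587 91.70623108560144
side9 -62 81 [ 29.7 493.3 497.7] [-21.9  22.9]
side9 -54 67 [ 28.9 489.3 492.7] [-19.   21.7]
side9 -46 80 [ 42.9 361.4 487.4] [-21.7  22.9]
side9 -38 70 [ 47.  265.4 482.6] [-21.4  22.8]
side9 -30 71 [ 47.7 470.9 477.2] [-22.7  22.4]
side9 -22 71 [ 47.5 465.  471.4] [-20.7  21.9]
side9 -14 75 [ 47.5 460.5 466. ] [-21.3  22.5]
side9 -6 78 [ 47.8 456.4 460.8] [-22.3  22.8]
side9 2 73 [ 47.7 459.9 463.9] [-20.6  22.9]
side9 10 72 [ 47.8 443.3 450.4] [-20.7  22.5]
side9 18 67 [ 47.3  50.8 444.3] [-22.5  22.9]
side9 26 47 [ 47.8  49.2 429.8] [-22.1  22.9]
side9 34 34 [47.6 49.3 50.2] [-19.8  21.8]
side9 42 39 [ 47.   49.5 282.1] [-22.3  22.1]
side9 50 114 [ 49.1 212.8 288.9] [-21.6  22.4]
side9 58 126 [ 31.8 215.6 387.6] [-22.6  22.7]
side9 66 33 [ 31.9 294.1 394.3] [-22.1  22.7]
scale 7.866666666666666
```

View pics/side9_c.png

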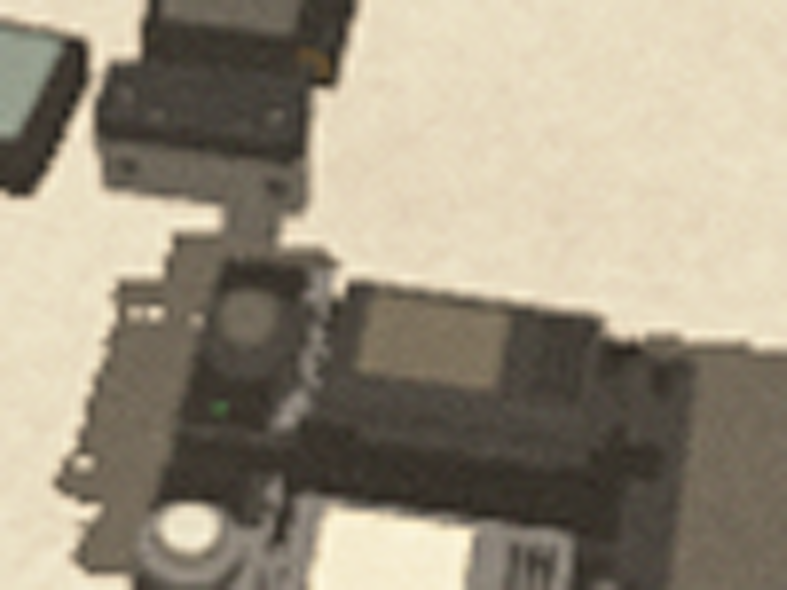

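The pack is flat (top at 47.7 mm in the bay across its length), and the tool is above the button at crop (245,315). Now I'll press the button.

Call:
send_rows --rows '[{"dx":0,"dy":0,"dz":15,"roll":0,"jaw":1},{"dx":0,"dy":0,"dz":15,"roll":0,"jaw":1},{"dx":0,"dy":0,"dz":5,"roll":0,"jaw":1},{"dx":0,"dy":0,"dz":3,"roll":0,"jaw":1},{"dx":0,"dy":0,"dz":2,"roll":0,"jaw":1},{"dx":0,"dy":0,"dz":2,"roll":0,"jaw":1},{"dx":0,"dy":0,"dz":1,"roll":0,"jaw":1}]'

```text
time_s: 11.95
ee_pos: [0.5847, 0.1092, 0.0575]
eef_rot: [-3.142, -0.001, 0.123]
force: [-2.7, -0.2, 3.6]
grip_width: 0.0009
grip_force: 1.4
```

Call:
send_rows --rows '[{"dx":0,"dy":0,"dz":1,"roll":0,"jaw":1},{"dx":0,"dy":0,"dz":1,"roll":0,"jaw":1},{"dx":0,"dy":0,"dz":1,"roll":0,"jaw":1},{"dx":0,"dy":0,"dz":0,"roll":0,"jaw":1}]'

```text
time_s: 12.28
ee_pos: [0.5849, 0.1092, 0.0556]
eef_rot: [3.142, -0.001, 0.123]
force: [-8.3, -1.9, 15.5]
grip_width: 0.0005
grip_force: 7.8
```

It bottomed out with 15.5 N. I'll let go and check.

Call:
send_rows --rows '[{"dx":0,"dy":0,"dz":-15,"roll":0,"jaw":1},{"dx":0,"dy":0,"dz":-30,"roll":0,"jaw":1},{"dx":0,"dy":0,"dz":-40,"roll":0,"jaw":1},{"dx":-20,"dy":30,"dz":-30,"roll":0,"jaw":1},{"dx":-20,"dy":40,"dz":0,"roll":0,"jaw":1},{"dx":-20,"dy":40,"dz":0,"roll":0,"jaw":1},{"dx":-20,"dy":40,"dz":0,"roll":0,"jaw":1},{"dx":-20,"dy":40,"dz":0,"roll":0,"jaw":1},{"dx":0,"dy":0,"dz":0,"roll":0,"jaw":1},{"dx":0,"dy":0,"dz":0,"roll":0,"jaw":1},{"dx":0,"dy":0,"dz":0,"roll":0,"jaw":1}]'

```text
time_s: 13.2
ee_pos: [0.5148, -0.0763, 0.1658]
eef_rot: [-3.142, -0.001, 0.123]
force: [-0.1, -0.5, -0.2]
grip_width: 0.0003
grip_force: 0.0
```

```bash
python3 meas.py 10 | grep -E 'TCP|^[0-9]|side10|top10'; python3 -c "
from h import *
crop('side10',270,220,370,295)"
```

```text
13.3 [ 0.51494188 -0.07548798  0.16555975] [-3.14148242e+00 -1.37144390e-04  1.24649738e-01] [-0.56976322  1.16286691 -0.52727028] 0.0003480411437367081
TCP in bay mm -8.564871217158913 -174.9721210918975 157.55974989560906
side10 -62 38 [25.5 37.9 41.8] [-13.9  22.9]
side10 -54 29 [25.9 29.6 35.3] [-12.4  22.3]
side10 -46 35 [28.2 46.8 49.8] [-20.5  22.9]
side10 -38 37 [46.8 48.7 50.4] [-21.   22.7]
side10 -30 33 [47.2 48.9 50.4] [-21.7  21.5]
side10 -22 34 [46.9 48.8 50.7] [-22.1  22.4]
side10 -14 31 [46.4 48.2 50. ] [-18.4  21.7]
side10 -6 34 [46.2 48.3 50.6] [-22.6  19.5]
side10 2 37 [46.7 48.8 50.3] [-22.4  22.9]
side10 10 34 [46.2 48.7 50.2] [-21.   22.3]
side10 18 32 [46.7 48.6 50.1] [-19.   22.3]
side10 26 33 [47.2 48.6 50.3] [-20.4  21.5]
side10 34 32 [47.6 48.8 49.9] [-21.2  22. ]
side10 42 40 [44.7 48.8 50.1] [-21.9  23. ]
side10 50 26 [46.9 48.7 49.7] [-21.3  22.9]
side10 58 30 [21.5 26.5 32.1] [-19.8  19.8]
side10 66 17 [29.8 31.8 33.8] [-21.1  21. ]
top10 -62 25 [26.5 40.  44. ] [-21.1  21.3]
top10 -54 20 [22.5 28.8 35.5] [-21.9  20. ]
top10 -46 36 [27.9 46.6 49.8] [-20.5  22. ]
top10 -38 31 [44.1 48.7 50.6] [-21.8  19.6]
top10 -30 34 [45.7 48.9 52.2] [-22.8  22.3]
top10 -22 30 [44.9 48.9 51.1] [-20.3  21.8]
top10 -14 33 [45.1 48.2 53. ] [-21.4  22. ]
top10 -6 29 [45.5 48.2 51. ] [-22.2  21.9]
top10 2 32 [45.1 49.  52.5] [-19.8  22. ]
top10 10 30 [44.6 48.9 50.8] [-21.1  20.5]
top10 18 32 [44.1 48.7 50.9] [-22.2  21.9]
top10 26 29 [45.2 46.8 51.2] [-21.8  22.4]
top10 34 32 [45.3 48.9 52.7] [-20.9  21.8]
top10 42 28 [44.8 48.8 51. ] [-21.7  20.1]
top10 50 24 [42.8 45.7 49.9] [-21.6  22.9]
top10 58 27 [22.  27.8 31.4] [-22.5  18.5]
top10 66 20 [28.1 31.1 35.4] [-19.7  22. ]
scale 7.866666666666666
```

View pics/side10_c.png

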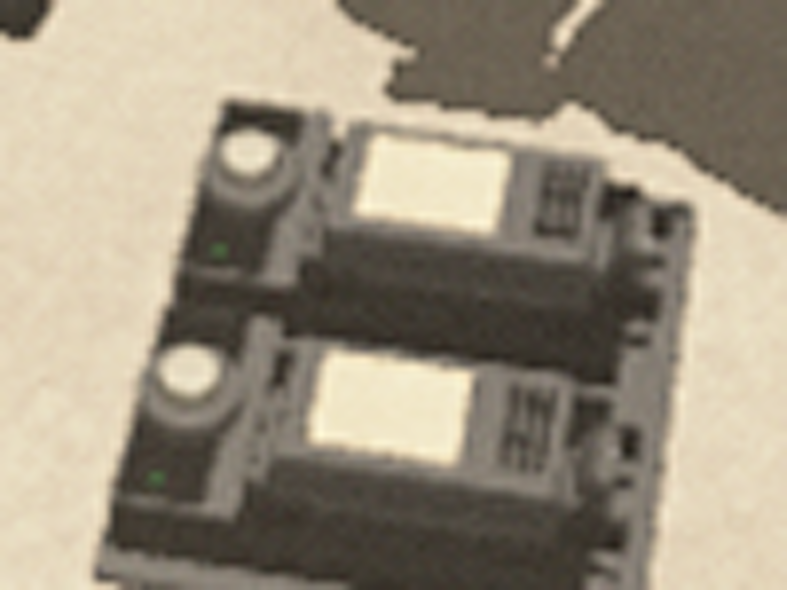

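Both packs lie flat and look alike: the new one is at crop (470,200), its latch is forward at (640,225), and its button is up at (250,155). The arm is clear of everything, so I'm handing in.

```bash
python3 -c "
from station import *
print(hand_in())"
```

```text
the job is handed in; nothing more can be done
None
```

I handed the job in at about 13 s: the grey pack is hooked, latched flat in the empty bay and its button was pressed and is up again. The hand-in returned no verdict.

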